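Close the slide incubator

TASK

The white slide incubator stands open, its lid propped by the locked folding stay on its left side. Press the paddle at the stay's knuckle down until the stay clearly folds, then gently push the lid down until it is fully shut. Leave the glass staining jar beside it standing where it is.

Things in the scene. Friction and masses are not known exactly. Their poses are not given: they have to be found in the camera images.
- incubator: White open-topped bench incubator, 220 mm deep (its x), 212 wide (its y), 110 high, fixed to the bench; a grey panel with a round knob on the front, which looks to -x. Origin: centre of its underside on the bench; x to its back, y to its left, z up. The lid's hinge line runs along y at x = +110 mm, z = 112 mm. The folding steel stay is on its left side (+y).
- incubator_lid (a joint): Lid angle in rad: 0 is fully shut, 1.45 as found (nearly upright). The lid is a white plate 220 mm from hinge to front edge, 212 wide, 10 thick, 0.3 kg; shut, its outer face lies 11 mm above the hinge line. Its hinge is stiff: with the stay broken the lid stays wherever it is left and needs 1 to 5 N at its front edge to move; with the stay locked it cannot be closed. Near shut it must turn slower than 1.2 rad/s (0.25 m/s at the front edge).
- stay_knuckle (a joint): Bend of the stay at its knuckle in rad: -0.15 as found (just over straight against its stop: locked), 0 straight, positive once folded downward (broken), 1.84 with the lid shut. It reads about 0.3 when the paddle is pressed 18 mm down and 0.65 at 33 mm, and stays where it is left; the press takes about 5 N. Pressing 33 mm brings the lid forward to about 1.3 rad.
- stay_paddle (a point): Centre of the top of the paddle, a plate 38 mm (incubator x) by 44 mm (y), 6 thick, with a dark rubber top, standing out from the stay's knuckle; nearly level. As found it is 142 mm above the bench at x = -28, y = +140 mm in the incubator's frame; pressed, it swings down, and slightly to the back, round the stay's lower pivot at x = -90, z = 90 mm in that frame.
- lid_face (a point): Point on the lid's outer face (the top when shut, the back when open), on its middle line, 190 mm from the hinge line. The lid is closed by pushing here, from behind at first and then from above.
- staining_jar: Loose glass staining jar with purple filling, 56 mm across, 90 high, standing 90 to 120 mm to the left of the paddle, up to 90 mm nearer the front. Origin: centre of its underside; z up.
Mind the look-alikes: they are no part of the job. What is shaped like the staining_jar but green is not meant.

How it is judged:
By the outcome, as a careful person would: the job done as asked, in the order asked, and still so for the second after the job is handed in, with the robot touching nothing.
It also fails if it takes over 46 s, if anything falls off the work surface, if the arm or the gripper's body presses on something with over 40 N, if the wrist force passes 120 N, or if a joint passes its speed limit or range.

ROBOT

A 6-joint arm with a two-finger parallel gripper is mounted at the origin on the work surface; the furniture and walls round the work are solid. World frame = base frame: x ahead of the robot, y to its left, z up, the work surface at z = 0. Lengths are in m, angles in rad, forces in N, time in s.
With the tool pointing down it reaches from about 0.275 to 0.775 m from the base axis. Payload 14.6 kg.
Tool frame: the origin (TCP) lies where the fingers leave the gripper's body, on its centre line; the fingertips stand 73 mm ahead of it and the grasp point (between the pads) lies 54 mm ahead of it; z points along the fingers, y is the line along which they close (so a half turn about z gives the same grasp; the last joint's range is limited). The gripper opens to 85 mm and grips with 20 to 120 N. Pads are 22 mm wide; open, the fingers measure 114 mm over their backs; the gripper's body (76 mm by 85 mm) begins 54 mm behind the grasp point. The pads swing forward as they close: fully open they stand 13 mm farther back than shut.
Start: joints at [-1.279, 0.263, -0.048, 1.259, 0, 1.415], TCP at [0.227, -0.473, 0.304] pointing down, gripper open.
Joint ranges: [-2.65, 2.65], [-0.89, 1.7], [-1.18, 1.37], [-2.13, 2.11], [-1.35, 1.29], [-3.14, 3.14]. Speed limits (rad/s): [1.89, 1.89, 2.57, 2.79, 3.14, 3.14].

INTERFACE

Orientations are given as a unit quaternion [x, y, z, w].
In Python, from plant import manip, imaging, order, models gives the robot as it stands.
- The arm moves only by the shell command python3 -m handwheel 'ROWS'. ROWS is JSON, a list of rows, each a list of 3 entries, a list of its own where there are three numbers: the shift along the tool's x, y, z in cm, then the turn about the tool's z in rad, then the opening in per cent of the stroke, from 0 (shut) to 100 (fully open). A call has 1 to 12 rows; each row shifts and turns the commanded pose from where the row before left it, along the tool's axes as they then stand; what a row does not reach is not made up. A row lasts 1/10 s, in which the tool goes at most 50 mm and 8.59 degrees, less where a joint would pass 70% of its speed; a pose out of reach is approached as far as the arm can. A call with a gripper value outside its range is refused whole. The fingers move at their own pace and stop on an object; the grip force is fixed at half the most. Time passes only in rows, so rows that do not move let the fingers close. It gives the time, the measured TCP pose, the force, the opening and the grip force at its end, in the units of the state.
- manip.observe(): the state, without advancing time (a new reading comes with each control period).
- imaging.snapshot(name): name is "scene" or "top"; returns the picture (384x512x3 uint8, blue, green, red); there is no depth.
- imaging.get_calibration(name): a dict with "mtx" (3x3 intrinsics, pixels), "distortion" ([k1, k2, p1, p2, k3] as OpenCV has them; the pictures are not rectified), "world_from_camera" (4x4, takes a point from camera to world coordinates). Camera axes: x right, y down, z forward; pixel columns grow to the right and rows downward; lengths in m; the calibration is good to about 2 mm. A picture is of the moment at which its call begins. get_calibration takes no time and is no camera call.
- order.hand_in(): hands the job in; it is judged then, once.
Trained networks look in the newest picture that a camera, given by its name, has taken for a name from the list of things; names that differ only in an ending like _2 or _b are one class to them, and where a whole thing is asked for, a point or a joint stands for the part that bears it (a point fixed in the world has none). Each returns a list of dicts, best first, with "confidence" (0 to 1); they miss things now and then, are a little off and sometimes report something else, mostly with a low value. They report only what shows in the picture. A call takes as long as a camera call. They do not tell look-alikes from the thing itself.
- models.look_for(thing, camera): "location" ([column, row] in pixels, amid what is visible of it).
- models.landmark_of(thing, camera): "location" ([column, row] in pixels: a listed point, or the origin of a listed thing).
The state is a dict: "time": time; "q": joint angles; "qd": joint speeds; "joint_torque": joint torques, N m; "eef_pos": TCP position; "tool_rot": TCP orientation; "wrist_force": force on the tool from outside, world axes, zero at the start; "moment": the same for the moment, N m; "finger_gap": finger opening in m; "gripper_force": force on a finger pad.
Only numpy, scipy, OpenCV 4.12 (cv2) and the standard library are available. Lean on these libraries where they do the work, as an engineer would, in place of code of your own. Each camera call takes 0.05 s, during which the arm holds its last target. There are 200 camera calls.

## Working session

There is one attempt and no reset: what is moved stays moved. The work goes in short steps, Python scripts to look and compute and a shell command to move; the robot and the scene stay as the last step left them, time stands still between calls to the robot, and variables do not carry over. Pictures are saved under pics/ and viewed, at most 10 in all, crops included, and the job is handed in when it is done.

```bash
mkdir -p pics
cat > h.py <<'E'
import numpy as np, cv2, json
from plant import manip, imaging, order, models
def cal(n):
    c=imaging.get_calibration(n); return np.array(c["mtx"],float),np.array(c["distortion"],float),np.array(c["world_from_camera"],float)
def ray(n,px):
    K,D,T=cal(n); u=cv2.undistortPoints(np.array([[px]],float),K,D)[0,0]
    return T[:3,3],T[:3,:3]@np.array([u[0],u[1],1])
def at_z(n,px,z):
    o,d=ray(n,px); return o+d*(z-o[2])/d[2]
def tri(p1,p2):
    o1,d1=ray("scene",p1);o2,d2=ray("top",p2)
    s=np.linalg.lstsq(np.stack([d1,-d2],1),o2-o1,rcond=None)[0]
    a=o1+s[0]*d1;b=o2+s[1]*d2; return (a+b)/2,np.linalg.norm(a-b)
def proj(n,P):
    K,D,T=cal(n);R=T[:3,:3].T;return cv2.projectPoints(np.array(P,float).reshape(-1,3),cv2.Rodrigues(R)[0],-R@T[:3,3],K,D)[0][:,0]
E
python3 - <<'E'
from h import *
np.set_printoptions(precision=3,suppress=True)
ims=[imaging.snapshot(n) for n in("scene","top")]
cv2.imwrite("pics/a.png",cv2.resize(np.vstack(ims),(450*1,675))[:0] if 0 else np.hstack([cv2.resize(i,(400,300)) for i in ims]))
cv2.imwrite("pics/s.png",ims[0]);cv2.imwrite("pics/t.png",ims[1])
for n in("scene","top"):
    print(n,cal(n)[2][:3,3])
    for t in("incubator","stay_paddle","lid_face","staining_jar"):
        print(t,[(np.round(d["location"],1).tolist(),round(d["confidence"],2)) for d in models.landmark_of(t,n)])
print(manip.observe())
E
```

```text
scene [-0.088  0.601  0.597]
incubator [([288.0, 241.7], 0.78), ([268.2, 129.2], 0.72), ([260.5, 224.4], 0.3)]
stay_paddle [([262.6, 224.6], 0.67)]
lid_face []
staining_jar [([197.9, 277.0], 0.85), ([234.7, 291.4], 0.75)]
top [0.408 0.159 1.063]
incubator [([300.2, 212.3], 0.64)]
stay_paddle [([248.7, 230.3], 0.8)]
lid_face [([307.6, 142.4], 0.81)]
staining_jar [([209.6, 246.9], 0.77), ([194.3, 206.3], 0.6)]
{'time': 0.5, 'q': array([-1.279,  0.263, -0.048,  1.259, -0.   ,  1.415]), 'qd': array([-0.001, -0.   , -0.   ,  0.   , -0.001, -0.002]), 'joint_torque': array([ -0.001, -63.703,  38.459,   0.002,  -0.   ,   0.   ]), 'eef_pos': array([ 0.227, -0.473,  0.304]), 'tool_rot': array([ 0.975,  0.222, -0.   , -0.   ]), 'wrist_force': array([ 0.296,  0.   , -0.512]), 'moment': array([0.02 , 0.015, 0.013]), 'gripper_force': 0.0, 'finger_gap': 0.08548888263940012}
```

View pics/s.png

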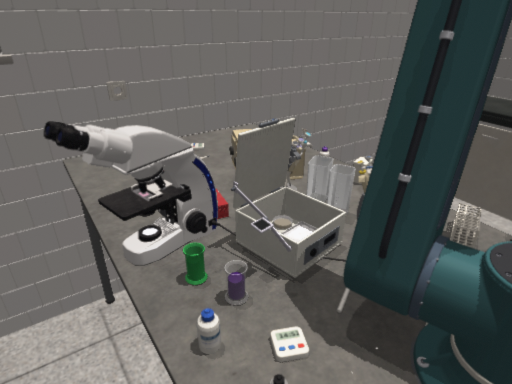

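View pics/t.png

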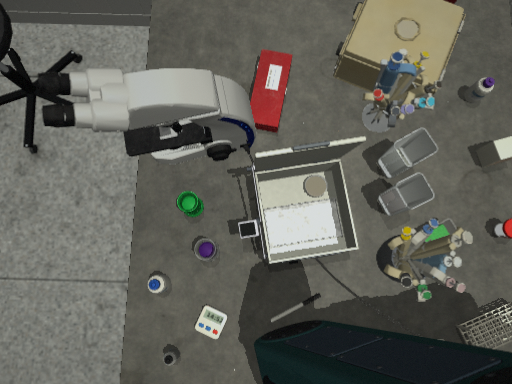

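Run:
```python
from h import *
from scipy.optimize import least_squares
np.set_printoptions(precision=4,suppress=True)
print("paddle tri",tri([262.6,224.6],[248.7,230.3]),at_z("top",[248.7,230.3],.142))
L=[[0,0,0],[0,0,0],[-.028,.14,.142],[-.028,.14,.142],[.098,0,.302],[-.11,.106,.11],[-.11,-.106,.11],[-.11,.106,.11],[-.11,-.106,.11]]
C=["top","scene","top","scene","top","top","top","scene","scene"]
U=np.array([[300.2,212.3],[288,241.7],[248.7,230.3],[262.6,224.6],[307.6,142.4],[270,262],[357,249],[292,247],[345,211]])
def W(p,l): c,s=np.cos(p[2]),np.sin(p[2]); l=np.array(l); return np.array([p[0]+c*l[0]-s*l[1],p[1]+s*l[0]+c*l[1],l[2]])
f=lambda p: np.concatenate([proj(c,W(p,l))[0]-u for c,l,u in zip(C,L,U)])
b=min((least_squares(f,[.5,.1,y],loss="soft_l1") for y in(-1,-.5,0,.5,1)),key=lambda r:r.cost)
p=b.x;print(p,b.fun.reshape(-1,2))
for n,l in(("pad",[-.028,.14,.142]),("lid",[.098,0,.302]),("lidtop",[.083,0,.33]),("piv",[-.09,.14,.09])):print(n,W(p,l))
print("jar",at_z("top",[209.6,246.9],0),at_z("scene",[234.7,291.4],0),"green",at_z("top",[194.3,206.3],0))
im=cv2.imread("pics/t.png")[170:290,170:330]
a=cv2.imread("pics/s.png")[180:300,180:340]
cv2.imwrite("pics/c.png",np.hstack([cv2.resize(x,(400,300),interpolation=3) for x in(im,a)]))
```

```text
paddle tri (array([0.4895, 0.1804, 0.1385]), np.float64(0.0028252649011985907)) [0.4883 0.1793 0.142 ]
[0.5471 0.0488 0.187 ] [[-0.1911  1.9245]
 [-0.1555  0.7551]
 [-0.7724 -2.325 ]
 [-0.6092 -1.8289]
 [-0.1329  2.7067]
 [-1.8331  0.0367]
 [ 1.2668 -1.3508]
 [ 4.7067 -4.7823]
 [ 0.585  -0.5051]]
pad [0.4935 0.1812 0.142 ]
lid [0.6434 0.0671 0.302 ]
lidtop [0.6286 0.0643 0.33  ]
piv [0.4326 0.1697 0.09  ]
jar [0.4546 0.2824 0.    ] [0.4618 0.2802 0.    ] green [0.5597 0.3283 0.    ]
```

View pics/c.png

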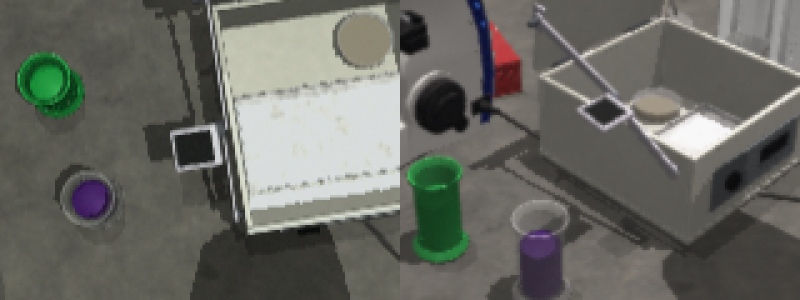

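The two jars shaped alike are purple at top (205,249) / scene (235,285) and green at top (190,203) / scene (195,262). The purple one is the jar named in the task, and both are to be left alone. The only plate that can be the paddle is the dark square at top (248,229) / scene (262,225). The microscope knob at scene (207,220) isn't it. The crop confirms this choice.

I'll turn the tool and close the fingers first.

```bash
python3 -m handwheel '[[[0,0,0],-0.145,0],[[0,0,0],-0.145,0],[[0,0,0],-0.145,0],[[0,0,0],-0.145,0],[[0,0,0],-0.145,0],[[0,0,0],-0.145,0],[[0,0,0],-0.145,0],[[0,0,0],-0.145,0],[[0,0,0],-0.145,0]]'
python3 -m handwheel '[[[3.4,2.1,0],0,0],[[3.4,2.1,0],0,0],[[3.4,2.1,0],0,0],[[3.4,2.1,0],0,0],[[3.4,2.1,0],0,0],[[3.4,2.1,0],0,0],[[3.4,2.1,0],0,0],[[3.4,2.1,0],0,0],[[3.4,2.1,0],0,0],[[3.4,2.1,0],0,0]]'
cat >> h.py <<'E'
P0=np.array([.5471,.0488]);YAW=.187
def st():
    s=manip.observe();q=s["tool_rot"];p=np.array(s["eef_pos"]);yaw=2*np.arctan2(q[1],q[0])
    a=np.array([np.cos(yaw),np.sin(yaw)]);b=np.array([a[1],-a[0]])
    c,n=np.cos(YAW),np.sin(YAW);l=np.array([[c,n],[-n,c]])@(p[:2]-P0)
    print("t %.2f p %s yaw %.3f F %s inc %s q %s"%(s["time"],np.round(p,4),yaw,np.round(s["wrist_force"],1),np.round(l,4),np.round(s["q"],2)));return p,a,b
def go(x,y,z):
    p,a,b=st();d=np.array([x,y])-p[:2];print("tool cm",np.round(100*np.array([d@a,d@b,p[2]-z]),2))
E
python3 -c "
from h import *
go(.487,.184,.24)"
```

```text
time: 1.4
eef_pos: [0.2268, -0.4735, 0.3039]
tool_rot: [0.638, 0.77, 0.0, -0.0]
wrist_force: [0.3, 0.3, 0.6]
finger_gap: -0.0002
gripper_force: 0.0
time: 2.4
eef_pos: [0.3724, -0.0997, 0.3041]
tool_rot: [0.64, 0.768, 0.0, 0.0]
wrist_force: [0.5, -0.7, -0.8]
finger_gap: -0.0003
gripper_force: 0.0
t 2.40 p [ 0.3724 -0.0997  0.3041] yaw 1.752 F [ 0.5 -0.7 -0.8] inc [-0.1992 -0.1134] q [-0.47  0.02 -0.34  1.2  -0.    0.92]
tool cm [25.84 16.37  6.41]
```

```bash
python3 -m handwheel '[[[3.2,2.0,0],0,0],[[3.2,2.0,0],0,0],[[3.2,2.0,0],0,0],[[3.2,2.0,0],0,0],[[3.2,2.0,0],0,0],[[3.2,2.0,0],0,0],[[3.2,2.0,1],0,0],[[2.5,1.8,2],0,0],[[0,0,2],0,0],[[0,0,1],0,0],[[0,0,0],0,0]]'
python3 - <<'E'
from h import *
go(.487,.184,.24)
for n in("scene","top"):
    im=imaging.snapshot(n);cv2.imwrite(f"pics/b_{n}.png",im)
    print([(np.round(d["location"],1).tolist(),round(d["confidence"],2)) for d in models.landmark_of("stay_paddle",n)])
s=cv2.imread("pics/b_scene.png")[120:300,160:400];t=cv2.imread("pics/b_top.png")[120:300,150:390]
cv2.imwrite("pics/b.png",np.hstack([cv2.resize(x,(400,300),interpolation=3) for x in(s,t)]))
E
```

```text
time: 3.5
eef_pos: [0.4821, 0.1718, 0.243]
tool_rot: [0.64, 0.768, -0.001, -0.001]
wrist_force: [-0.2, 0.0, 1.0]
finger_gap: 0.0001
gripper_force: 0.0
t 3.50 p [0.4821 0.1718 0.243 ] yaw 1.752 F [-0.2  0.   1. ] inc [-0.041  0.133] q [ 0.18  0.27 -0.21  1.1  -0.    1.57]
tool cm [1.11 0.7  0.3 ]
[([261.9, 225.5], 0.82)]
[]
```

View pics/b.png

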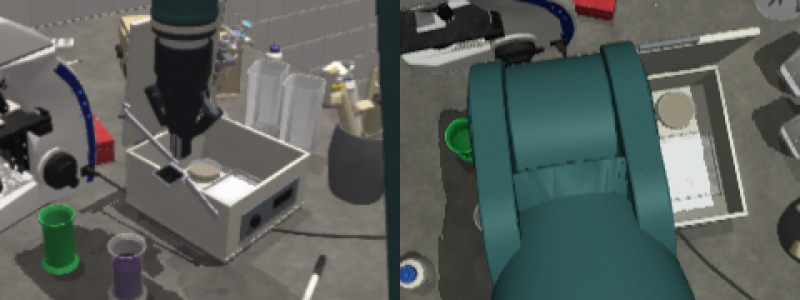

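The fingers are hovering just above the paddle, which is at crop (170,175), with the tip at (180,155). I'll centre over it and lower until contact.

```bash
python3 -m handwheel '[[[1.1,0.7,0.3],0,0],[[0,0,0.8],0,0],[[0,0,0.8],0,0],[[0,0,0.5],0,0],[[0,0,0],0,0]]'
python3 -c "
from h import *
st()"
```

```text
time: 4.2
eef_pos: [0.4872, 0.1841, 0.219]
tool_rot: [0.64, 0.768, -0.001, -0.0]
wrist_force: [0.4, -0.5, 1.3]
finger_gap: 0.0
gripper_force: 0.0
t 4.20 p [0.4872 0.1841 0.219 ] yaw 1.752 F [ 0.4 -0.5  1.3] inc [-0.0337  0.1441] q [ 0.2   0.3  -0.23  1.04 -0.    1.59]
```

```bash
python3 -m handwheel '[[[0,0.1,0.4],0,0],[[0,0.15,0.3],0,0],[[0,0.2,0.3],0,0],[[0,0.2,0.3],0,0],[[0,0,0],0,0]]'
python3 -c "
from h import *
st()"
```

```text
time: 4.7
eef_pos: [0.4946, 0.1855, 0.2069]
tool_rot: [0.64, 0.768, 0.0, 0.0]
wrist_force: [-0.4, 0.7, 1.1]
finger_gap: -0.0001
gripper_force: 0.3
t 4.70 p [0.4946 0.1855 0.2069] yaw 1.752 F [-0.4  0.7  1.1] inc [-0.0262  0.144 ] q [ 0.2   0.32 -0.24  1.01  0.    1.59]
```

Run:
```python
from h import *
im=imaging.snapshot("scene")
print([(np.round(d["location"],1).tolist(),round(d["confidence"],2)) for d in models.landmark_of("stay_paddle","scene")])
p=manip.observe()["eef_pos"];print(proj("scene",[p-[0,0,.073],[.4895,.1804,.142],[.491,.180,.142]]))
cv2.imwrite("pics/d.png",cv2.resize(im[170:270,200:333],(798,600),interpolation=3))
```

```text
[([258.9, 224.2], 0.64)]
[[260.36422312 226.01551734]
 [263.23216692 223.42913054]
 [263.00583909 223.09804928]]
```

View pics/d.png

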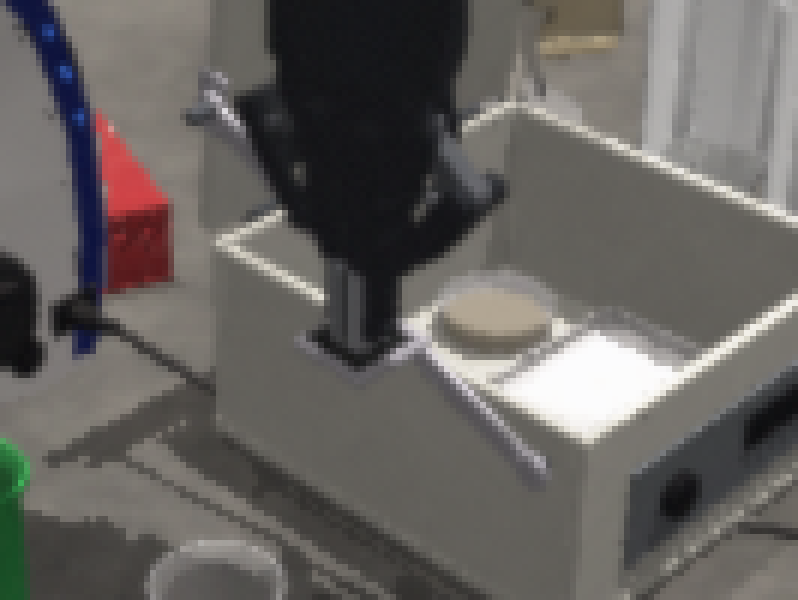

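The fingers now sit on the rubber top at crop (360,345), which is scene (260,227), and the lower link is already starting to flatten. I'll keep pressing along the arc.

```bash
python3 -m handwheel '[[[0,0.2,0.3],0,0],[[0,0.2,0.3],0,0],[[0,0.15,0.3],0,0],[[0,0.15,0.3],0,0],[[0,0.1,0.3],0,0]]'
python3 -m handwheel '[[[0,0.1,0.3],0,0],[[0,0.1,0.3],0,0],[[0,0.1,0.3],0,0],[[0,0,0.3],0,0],[[0,0,0.2],0,0],[[0,0,0],0,0]]'
python3 - <<'E'
from h import *
st()
im=imaging.snapshot("scene")
cv2.imwrite("pics/e.png",cv2.resize(im[140:270,190:363],(798,600),interpolation=3))
E
```

```text
time: 5.3
eef_pos: [0.5022, 0.1869, 0.1919]
tool_rot: [0.64, 0.768, 0.0, 0.0]
wrist_force: [-2.5, 0.2, 9.1]
finger_gap: -0.0003
gripper_force: 4.3
time: 5.9
eef_pos: [0.506, 0.1876, 0.1782]
tool_rot: [0.64, 0.768, 0.001, 0.001]
wrist_force: [3.1, 0.7, 5.7]
finger_gap: 0.0003
gripper_force: 3.4
t 5.90 p [0.506  0.1876 0.1782] yaw 1.752 F [3.1 0.7 5.7] inc [-0.0145  0.144 ] q [ 0.2   0.36 -0.27  0.95  0.    1.59]
```

View pics/e.png

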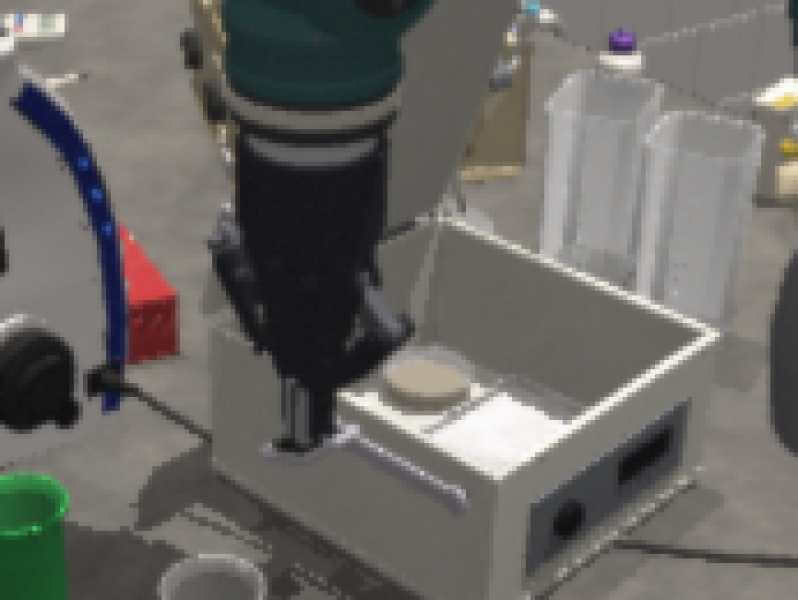

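The stay is clearly folded: the lower link is nearly level, the paddle is at rim height, and the lid has come forward. I'll retreat upward, then cross over behind the lid.

```bash
python3 -m handwheel '[[[0,0,-0.5],0,0],[[0,-0.5,-2],0,0],[[0,-1,-4],0,0],[[0,-1,-4],0,0],[[0,-0.5,-4],0,0],[[0,0,-4],0,0],[[0,0,-4],0,0],[[0,0,-3],0,0],[[0,0,0],0,0]]'
python3 - <<'E'
from h import *
p,a,b=st();go(.650,.068,.43)
for n in("scene","top"):
    imaging.snapshot(n)
    for t in("lid_face","stay_paddle"):print(n,t,[(np.round(d["location"],1).tolist(),round(d["confidence"],2)) for d in models.landmark_of(t,n)])
E
```

```text
time: 6.85
eef_pos: [0.4758, 0.1821, 0.4362]
tool_rot: [0.64, 0.768, 0.002, 0.001]
wrist_force: [1.0, 0.9, -0.4]
finger_gap: 0.0
gripper_force: 0.0
t 6.85 p [0.4758 0.1821 0.4362] yaw 1.752 F [ 1.   0.9 -0.4] inc [-0.0453  0.1442] q [ 0.21  0.23  0.26  1.6  -0.    1.6 ]
t 6.85 p [0.4758 0.1821 0.4362] yaw 1.752 F [ 1.   0.9 -0.4] inc [-0.0453  0.1442] q [ 0.21  0.23  0.26  1.6  -0.    1.6 ]
tool cm [-14.36  15.08   0.62]
scene lid_face [([281.4, 138.2], 0.81)]
scene stay_paddle [([256.7, 234.1], 0.91)]
top lid_face [([309.3, 165.3], 0.85)]
top stay_paddle []
```

```bash
python3 -m handwheel '[[[-2.4,2.5,0],0,0],[[-2.4,2.5,0],0,0],[[-2.4,2.5,0],0,0],[[-2.4,2.5,0],0,0],[[-2.4,2.5,0],0,0],[[-2.4,2.5,0],0,0],[[0,0,0],0,0]]'
python3 - <<'E'
from h import *
go(.650,.068,.365)
P,e=tri([281.4,138.2],[309.3,165.3]);c,n=np.cos(YAW),np.sin(YAW)
print(P,e,np.array([[c,n],[-n,c]])@(P[:2]-P0))
im=[imaging.snapshot(n) for n in("scene","top")]
cv2.imwrite("pics/f.png",np.hstack([cv2.resize(im[0][50:260,150:430],(400,300)),cv2.resize(im[1][20:290,150:510],(400,300))]))
for th in(1.25,1.3,1.35):
  print(th,"tipc",110-190*np.cos(th)+25*np.sin(th),112+190*np.sin(th)+11*np.cos(th))
E
```

```text
time: 7.85
eef_pos: [0.6516, 0.0649, 0.4297]
tool_rot: [0.641, 0.767, -0.001, -0.001]
wrist_force: [0.1, -0.2, -0.2]
finger_gap: -0.0001
gripper_force: 0.0
t 7.85 p [0.6516 0.0649 0.4297] yaw 1.749 F [ 0.1 -0.2 -0.2] inc [ 0.1057 -0.0036] q [-0.02  0.54  0.74  1.78 -0.    1.37]
tool cm [ 0.33 -0.1   6.47]
[0.59830087 0.05790997 0.3022194 ] 0.01416990924720243 [ 0.05200191 -0.00056771]
1.25 tipc 73.8133666287886 295.77562366390936
1.3 tipc 83.26417719675823 298.01854234413713
1.35 tipc 92.78181339798859 299.7965115450887
```

View pics/f.png

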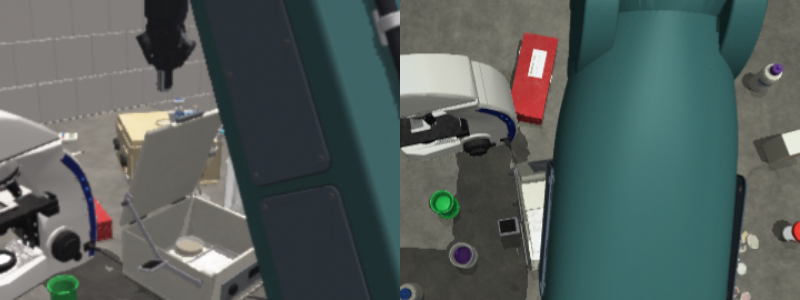

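Behind the lid: in the scene crop the fingers are at (165,85), above and behind the lid's top edge at (210,110). The paddle has stayed folded at crop (150,265). I'll work out the closing arc.

```bash
python3 -m handwheel '[[[0.3,0,1.5],0,0],[[0,0,2],0,0],[[0,0,2],0,0],[[0,0,1],0,0],[[0,0,0],0,0]]'
python3 - <<'E'
from h import *
p,a,b=st()
f=lambda t:np.array([110-190*np.cos(t)+11*np.sin(t)+14.5, 112+190*np.sin(t)+11*np.cos(t)+73])
c,n=np.cos(YAW),np.sin(YAW);x=1000*(c*(p[0]-P0[0])+n*(p[1]-P0[1]));prev=np.array([x,1000*p[2]])
for t in np.r_[np.arange(1.3,.25,-.08),np.arange(.24,-.01,-.04)]:
  q=f(t);d=q-prev;print("%.2f x%.0f z%.0f  dy %.2f dz %.2f"%(t,*q,d[0]/10,-d[1]/10));prev=q
E
```

```text
time: 8.45
eef_pos: [0.647, 0.071, 0.3671]
tool_rot: [0.64, 0.768, -0.001, -0.001]
wrist_force: [-0.3, -0.7, 0.6]
finger_gap: -0.0004
gripper_force: 0.0
t 8.45 p [0.647  0.071  0.3671] yaw 1.753 F [-0.3 -0.7  0.6] inc [0.1022 0.0033] q [-0.02  0.5   0.49  1.57  0.    1.37]
1.30 x84 z371  dy -1.80 dz -0.39
1.22 x70 z367  dy -1.47 dz 0.38
1.14 x55 z362  dy -1.44 dz 0.50
1.06 x41 z356  dy -1.39 dz 0.61
0.98 x28 z349  dy -1.34 dz 0.72
0.90 x15 z341  dy -1.28 dz 0.83
0.82 x3 z331  dy -1.21 dz 0.92
0.74 x-8 z321  dy -1.13 dz 1.02
0.66 x-19 z310  dy -1.05 dz 1.11
0.58 x-28 z298  dy -0.95 dz 1.19
0.50 x-37 z286  dy -0.86 dz 1.26
0.42 x-45 z273  dy -0.75 dz 1.32
0.34 x-51 z259  dy -0.65 dz 1.38
0.26 x-56 z244  dy -0.53 dz 1.43
0.24 x-57 z241  dy -0.12 dz 0.36
0.20 x-60 z234  dy -0.21 dz 0.73
0.16 x-61 z226  dy -0.18 dz 0.74
0.12 x-63 z219  dy -0.15 dz 0.75
0.08 x-64 z211  dy -0.12 dz 0.75
0.04 x-65 z204  dy -0.09 dz 0.76
-0.00 x-66 z196  dy -0.06 dz 0.76
```

```bash
python3 -m handwheel '[[[0,-1,0],0,0],[[0,-1,0],0,0],[[0,-1.2,0],0,0],[[0,-1.4,0.5],0,0],[[0,-1.4,0.6],0,0],[[0,-1.3,0.7],0,0]]'
python3 -m handwheel '[[[0,-1.3,0.8],0,0],[[0,-1.2,0.9],0,0],[[0,-1.1,1.0],0,0],[[0,0,0],0,0]]'
python3 - <<'E'
from h import *
st()
im=imaging.snapshot("scene")
print([(np.round(d["location"],1).tolist(),round(d["confidence"],2)) for d in models.landmark_of("lid_face","scene")])
cv2.imwrite("pics/g.png",im[60:300,150:450])
E
```

```text
time: 9.05
eef_pos: [0.5759, 0.0575, 0.3514]
tool_rot: [0.64, 0.768, 0.001, 0.001]
wrist_force: [1.2, -0.5, 4.2]
finger_gap: -0.0001
gripper_force: 1.7
time: 9.45
eef_pos: [0.5397, 0.051, 0.3234]
tool_rot: [0.64, 0.768, 0.0, 0.0]
wrist_force: [1.4, 0.5, 1.1]
finger_gap: -0.0001
gripper_force: 0.0
t 9.45 p [0.5397 0.051  0.3234] yaw 1.752 F [1.4 0.5 1.1] inc [-0.0069  0.0035] q [-0.06  0.29  0.04  1.32  0.    1.33]
[([298.8, 161.1], 0.85)]
```

View pics/g.png

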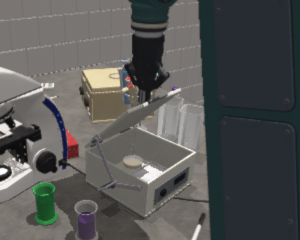

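The lid is about halfway down, with its edge at crop (165,95) and the fingers behind it at (150,85). The jar at (87,215) is undisturbed. I'll continue along the arc.

```bash
python3 -m handwheel '[[[0,-1.1,1.1],0,0],[[0,-1,1.2],0,0],[[0,-0.9,1.3],0,0],[[0,-0.8,1.3],0,0],[[0,-0.6,1.4],0,0],[[0,-0.4,1.2],0,0]]'
python3 -m handwheel '[[[0,-0.3,0.8],0,0],[[0,-0.2,0.7],0,0],[[0,-0.2,0.7],0,0],[[0,-0.1,0.7],0,0],[[0,-0.1,0.6],0,0],[[0,0,0],0,0]]'
python3 -c "
from h import *
st()"
```

```text
time: 10.15
eef_pos: [0.4942, 0.0421, 0.2481]
tool_rot: [0.64, 0.768, 0.0, 0.0]
wrist_force: [-1.5, -0.7, 0.8]
finger_gap: 0.0001
gripper_force: 0.7
time: 10.75
eef_pos: [0.4848, 0.0404, 0.2122]
tool_rot: [0.64, 0.768, -0.0, -0.0]
wrist_force: [0.2, -0.5, 1.1]
finger_gap: -0.0
gripper_force: 0.0
t 10.75 p [0.4848 0.0404 0.2122] yaw 1.752 F [ 0.2 -0.5  1.1] inc [-0.0628  0.0034] q [-0.08  0.25 -0.33  1.    0.    1.31]
```

```bash
python3 -m handwheel '[[[0,0,0.5],0,0],[[0,0,0.4],0,0],[[0,0,0.3],0,0],[[0,0,0.2],0,0],[[0,0,0.2],0,0],[[0,0,0],0,0]]'
python3 -m handwheel '[[[0,0,0.2],0,0],[[0,0,0],0,0]]'
```

```text
time: 11.35
eef_pos: [0.485, 0.0404, 0.1967]
tool_rot: [0.64, 0.768, -0.0, -0.0]
wrist_force: [0.0, -0.1, -0.5]
finger_gap: 0.0002
gripper_force: 0.0
time: 11.55
eef_pos: [0.4852, 0.0404, 0.1955]
tool_rot: [0.64, 0.768, 0.0, 0.0]
wrist_force: [-3.5, 0.2, 10.5]
finger_gap: 0.0
gripper_force: 5.1
```

```bash
python3 -m handwheel '[[[0,0,0.2],0,0],[[0,0,0],0,0],[[0,0,0],0,0]]'
```

```text
time: 11.85
eef_pos: [0.4852, 0.0404, 0.1952]
tool_rot: [0.64, 0.768, 0.001, 0.001]
wrist_force: [-13.6, 0.1, 42.8]
finger_gap: 0.0
gripper_force: 21.2
```

That is a hard stop at the expected height (force is rising with no travel), so the lid is shut. I'll retreat and check.

```bash
python3 -m handwheel '[[[0,0,-0.4],0,0],[[0,0,-1.5],0,0],[[0,0,-4],0,0],[[0,0,-4],0,0],[[0,-2,-3],0,0],[[-3,-2,0],0,0],[[-4,-1,0],0,0],[[-4,-1,0],0,0],[[-4,-1,0],0,0],[[-4,-1,0],0,0],[[-3,-1,0],0,0],[[0,0,0],0,0]]'
python3 - <<'E'
from h import *
st()
ims=[imaging.snapshot(n) for n in("scene","top")]
for n in("scene","top"):
    for t in("lid_face","staining_jar","stay_paddle"):print(n,t,[(np.round(d["location"],1).tolist(),round(d["confidence"],2)) for d in models.landmark_of(t,n)])
print(proj("scene",[P0[0]-.079,P0[1]-.015,.123]),proj("top",[P0[0]-.079,P0[1]-.015,.123]))
cv2.imwrite("pics/h.png",np.hstack([cv2.resize(i[150:330,150:390],(400,300),interpolation=3) for i in ims]))
E
```

```text
time: 13.05
eef_pos: [0.4358, -0.1953, 0.3216]
tool_rot: [0.642, 0.767, -0.0, 0.0]
wrist_force: [-0.1, 0.1, 0.0]
finger_gap: 0.0002
gripper_force: 0.0
t 13.05 p [ 0.4358 -0.1953  0.3216] yaw 1.748 F [-0.1  0.1  0. ] inc [-0.1547 -0.2192] q [-0.59  0.18 -0.12  1.28 -0.    0.8 ]
scene lid_face [([315.6, 212.6], 0.56)]
scene staining_jar [([197.0, 275.9], 0.93), ([231.7, 293.9], 0.61)]
scene stay_paddle [([262.9, 259.2], 0.58)]
top lid_face [([312.5, 242.0], 0.83)]
top staining_jar [([207.1, 249.4], 0.97), ([194.9, 205.0], 0.83)]
top stay_paddle [([250.6, 235.4], 0.75)]
[[314.07392406 216.46839319]] [[311.80480853 241.76991664]]
```

View pics/h.png

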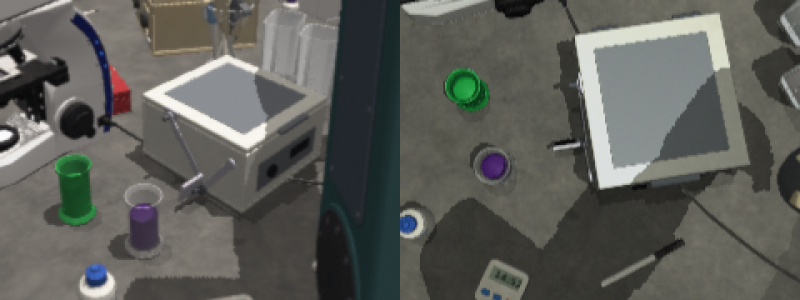

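The lid is flat and flush at scene crop (235,100), the stay is folded at (190,185), and the purple jar is standing at (143,220) where it was. The robot is clear.

```bash
python3 -c "
from plant import order
print(order.hand_in())"
```

```text
the job is handed in; nothing more can be done
None
```

I pressed the paddle until the stay clearly folded, then pushed the lid fully shut. The purple staining jar still stands where it was, the robot is clear of everything, and I handed the job in at about 13 s.

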